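Set out the bench for bonding a scope tip

ROBOT

A 6-joint arm with a two-finger parallel gripper is mounted at the origin on the work surface. World frame = base frame: x ahead of the robot, y to its left, z up, the work surface at z = 0. Lengths are in mm, angles in rad, forces in N, time in s.
With the tool pointing down it reaches from about 400 to 925 mm from the base axis. Payload 12.5 kg.
Tool frame: the origin (TCP) lies on the front face of the gripper's body, between the roots of the fingers; the fingertips stand 78 mm ahead of it and the grasp point (between the pads) lies 59 mm ahead of it; z points along the fingers, y is the direction in which the jaws open and shut (so a half turn about z gives the same grasp; the last joint's range is limited). The gripper opens to 95 mm and grips with 3 to 60 N. Pads are 20 mm wide; open, the fingers measure 119 mm over their backs; the gripper's body (75 mm by 180 mm) begins 59 mm behind the grasp point.
Start: joints at [-1.268, 0.491, 1.559, -0, 1.092, -0.106], TCP at [248.465, -573.501, 292.261] pointing down, gripper open.
Joint ranges: [-3.1, 3.1], [-0.84, 2.19], [0.05, 2.79], [-1.13, 4.28], [0.06, 2.93], [-2.69, 2.69]. Speed limits (rad/s): [2.22, 2.22, 2.79, 3.14, 3.14, 3.14].

INTERFACE

Orientations are given as a rotation vector (axis times angle).
In Python, from bench import readout, optics, manip, finder gives the robot as it stands.
- The arm moves only by the shell command python3 -m handwheel 'ROWS'. ROWS is JSON, a list of rows, each a list of 3 entries, a list of its own where there are three numbers: the shift along the tool's x, y, z in m, then the turn, a rotation vector about the tool's x, y, z in rad, then the opening, from -1 (shut) to 1 (fully open), so that 0 is half open. In form: [[[tx, ty, tz], [rx, ry, rz], hand], ...]. A call has 1 to 20 rows; each row shifts and turns the commanded pose from where the row before left it, along the tool's axes as they then stand; what a row does not reach is not made up. A row lasts 1/10 s, in which the tool goes at most 50 mm and 8.59 degrees, less where a joint would pass 70% of its speed; a pose out of reach is approached as far as the arm can. A call is refused whole if a number of a shift passes 0.05 or a number of a turn 0.15, either way. A call with a gripper value outside its range is refused whole. The fingers move at their own pace and stop on an object; the grip force is fixed at half the most. Time passes only in rows, so rows that do not move let the fingers close. It gives the time, the measured TCP pose, the force and the opening at its end, in the units of the state.
- readout.read_state(): the state, without advancing time (a new reading comes with each control period).
- optics.camera(name): name is "scene" or "top"; returns the picture (420x560x3 uint8, red, green, blue); there is no depth.
- optics.calibration(name): a dict with "fx", "fy", "cx", "cy" (pixels), "D" ([k1, k2, p1, p2, k3] as OpenCV has them; the pictures are not rectified), "rvec" (rotation vector, rad) and "tvec" (3), from world to camera coordinates, as OpenCV has them. Camera axes: x right, y down, z forward; pixel columns grow to the right and rows downward; lengths in mm; the calibration is good to about 2 mm. A picture is of the moment at which its call begins. calibration takes no time and is no camera call.
- manip.finish_job(): hands the job in, once; it reports no verdict.
Trained networks look in the newest picture that a camera, given by its name, has taken for a name from the list of things; names that differ only in an ending like _2 or _b are one class to them, and where a whole thing is asked for, a point or a joint stands for the part that bears it (a point fixed in the world has none). Each returns a list of dicts, best first, with "score" (0 to 1); they miss things now and then, are a little off and sometimes report something else, mostly with a low value. They report only what shows in the picture. A call takes as long as a camera call. They do not tell look-alikes from the thing itself.
- finder.spot_in(name, camera): "position" ([x, y, z] in mm, in world coordinates, good to about 4 mm: the middle of the surface that is visible of it).
- finder.silhouettes(name, camera): "mask" (420x560 bool, what is visible of it).
The state is a dict: "t": time; "joints": joint angles; "qvel": joint speeds; "tau": joint torques, N m; "eef_pos": TCP position; "eef_rot": TCP orientation; "ft_force": force on the tool from outside, world axes, zero at the start; "moment": the same for the moment, N m; "gripper_width": finger opening in mm.
Only numpy, scipy, OpenCV 4.12 (cv2) and the standard library are available. Lean on these libraries where they do the work, as an engineer would, in place of code of your own. Each camera call takes 0.05 s, during which the arm holds its last target.

TASK

Set the bench out for bonding the scope tip held in the vise: put the white mixing cup in the middle of the scale's pan, and stand the resin (green lid) beside the scale on its left and the hardener (red lid) on its right, both in line with the middle of the pan and with about 30 mm between jar and scale. Put the yellow solvent bottle straight behind the middle of the vise and the steel parts dish straight in front of it, again with about 30 mm between; left, right, front and behind go by the scale's and the vise's own sides, facing the display and the vise from where the robot stands, even if they are turned a little. Keep these five things upright all the time, leave the jars with the black and the grey lid where they are, and let go of everything at the end.

Things in the scene. Friction and masses are not known exactly. Their poses are not given: they have to be found in the camera images.
- scale: Small grey precision scale, 140 mm deep (its x), 105 mm wide (its y), case 26 mm high; 80 mm square steel pan at the rear, display and two keys at the front. Fixed, turned at most 0.2 rad. Origin: centre of its underside, on the mat. x points from display to pan (to the rear, away from the robot), y to its left as you face the display, z up.
- scale_pan (a point): Centre of the scale pan's top face: 20 mm behind the scale's origin (its +x), 33 mm above it. The pan is rigid. Axes as the scale's. The bench is covered by a blue mat, top at z = 2 mm, on which everything listed stands at the start; nothing on the mat is taller than 70 mm.
- vise: Low steel vise, 140 mm long (its y, across the bench), 50 mm deep (its x), 48 mm high; a thin scope tip stands up to 65 mm in its copper-faced jaws; screw head sticks out 10 mm at its right (-y) end. Fixed, turned at most 0.2 rad. Origin: centre of its underside, on the mat. x points to its rear (away from the robot), y to its left; long faces at x = -25 mm (front) and +25 mm (rear).
- resin: The resin: amber glass jar with a white label band, 43 mm in diameter, 56 mm high, with a green screw lid (the lid is 16 mm high and as wide as the jar). About 90 g. Origin: centre of its underside; z up along the jar.
- hardener: The hardener: amber glass jar with a white label band, 43 mm in diameter, 56 mm high, with a red screw lid (the lid is 16 mm high and as wide as the jar). About 90 g. Origin: centre of its underside; z up along the jar.
- solvent: The solvent bottle: squat yellow plastic bottle 42 mm in diameter, yellow up to 42 mm, with a narrower steel neck and dome on top, 59 mm high in all. About 80 g. Origin: centre of its underside; z up.
- cup: The mixing cup: empty white open cup, 44 mm in diameter at the foot, 46 mm at the rim, 28 mm high, wall 2 mm. About 25 g. Origin: centre of its underside; z up.
- dish: The parts dish: open round steel dish 60 mm in diameter with upright sides, 14 mm high, wall 2.5 mm, three small tip parts lying in it (they stay in it). About 60 g. Origin: centre of its underside; z up.
- jar_black: Bystander, not needed: amber glass jar with a white label band, 43 mm in diameter, 56 mm high, with a black screw lid (the lid is 16 mm high and as wide as the jar). About 90 g. Origin: centre of its underside; z up along the jar.
- jar_grey: Bystander, not needed: amber glass jar with a white label band, 43 mm in diameter, 56 mm high, with a grey screw lid (the lid is 16 mm high and as wide as the jar). About 90 g. Origin: centre of its underside; z up along the jar.
There are look-alikes about, which are no part of the job. Of the things like the dish, leave any that is purple or turquoise; of the rest the smaller one is meant.

How it is judged (in metres and radians):
At the end, for the whole second after the job is handed in: Cup on the pan within 12 mm of its centre; resin 104 mm left and hardener 104 mm right of the pan's centre, solvent 76 mm behind and dish 85 mm before the vise's centre, each within 15 mm along the scale's or vise's own axes; all upright within 0.1 rad, at rest, the four on the mat (x of resin in the frame of scale between 0.005 and 0.035 m and y of resin in the frame of scale between 0.089 and 0.119 m and angle between each of resin, hardener, solvent, cup, dish's own z axis and vertical below 0.1 rad and linear speed of each of resin, hardener, solvent, cup, dish below 0.02 m/s and height (world z) of each of resin, hardener, solvent, dish below 0.006 m and x of hardener in the frame of scale between 0.005 and 0.035 m and y of hardener in the frame of scale between -0.119 and -0.089 m and x of solvent in the frame of vise between 0.061 and 0.091 m and y of solvent in the frame of vise between -0.015 and 0.015 m and horizontal distance between cup and scale_pan below 0.012 m and z of cup in the frame of scale_pan between -0.004 and 0.004 m and x of dish in the frame of vise between -0.1 and -0.07 m and y of dish in the frame of vise between -0.015 and 0.015 m); the robot touches nothing.
It fails at once if the black-lidded or the grey-lidded jar was moved more than 15 mm (distance of any of jar_black, jar_grey from where it was at the start of the episode above 0.015 m).
It fails at once if one of the five things was tipped by more than 0.6 rad (angle between any of resin, hardener, solvent, cup, dish's own z axis and vertical above 0.6 rad).
It also fails if it takes over 144 s, if anything falls off the work surface, if the arm or the gripper's body presses on something with over 40 N, if the wrist force passes 120 N, or if a joint passes its speed limit or range.

## Working session

There is one attempt and no reset: what is moved stays moved. The work goes in short steps, Python scripts to look and compute and a shell command to move; the robot and the scene stay as the last step left them, time stands still between calls to the robot, and variables do not carry over. Pictures are saved under pics/ and viewed, and the job is handed in when it is done.

```bash
mkdir -p pics; ls; python3 - <<'E'
from bench import readout, optics, manip, finder
import cv2
print(readout.read_state())
for n in("scene","top"):
    im=optics.camera(n); cv2.imwrite(f"pics/{n}0.png",im[...,::-1]); print(optics.calibration(n))
E
```

```text
pics
{'t': 0.0, 'joints': array([-1.26759755e+00,  4.91544170e-01,  1.55947629e+00,  3.71246961e-05,
        1.09165333e+00, -1.05593826e-01]), 'qvel': array([-0.00074838, -0.00021907, -0.00031496, -0.00038377, -0.00023441,
        0.00109909]), 'tau': array([ 3.59318066e-03, -6.12635493e+01, -2.58183718e+01,  6.94742636e-02,
        4.82054742e-02, -8.64665003e-05]), 'eef_pos': array([ 248.42054516, -573.33331836,  291.66201155]), 'eef_rot': array([-3.07514513e+00, -6.37422738e-01,  1.15995987e-04]), 'ft_force': array([ 0.49182836,  0.17990222, -1.00139715]), 'moment': array([-0.00648601,  0.0248788 , -0.0733605 ]), 'gripper_width': 95.06449040654351}
{'fx': 515.3278517066531, 'fy': 515.3278517066531, 'cx': 277.1848235234792, 'cy': 203.16789366998873, 'D': array([0.01849281, 0.        , 0.        , 0.        , 0.        ]), 'rvec': array([ 2.14070436,  1.41453626, -0.45487272]), 'tvec': array([-175.6164792 , -407.61441287, 1602.15319707])}
{'fx': 489.8655420680976, 'fy': 489.8655420680976, 'cx': 277.47164438378996, 'cy': 212.9401355737398, 'D': array([-0.0972354,  0.       ,  0.       ,  0.       ,  0.       ]), 'rvec': array([ 2.15640574, -2.19479744,  0.08227047]), 'tvec': array([ -33.55332867,  573.38741676, 1345.81661722])}
```

View pics/top0.png

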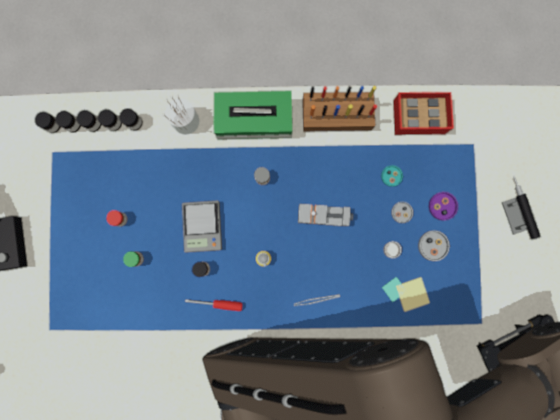

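View pics/scene0.png

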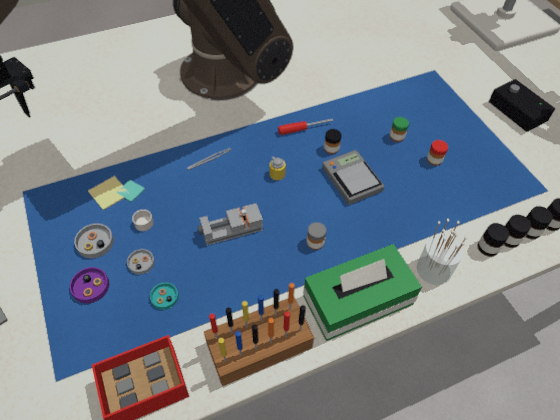

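```bash
cat > h.py <<'E'
from bench import readout, optics, manip, finder
import cv2, numpy as np
from scipy.optimize import minimize
cal={n:optics.calibration(n) for n in("scene","top")}
def K(c): return np.array([[c['fx'],0,c['cx']],[0,c['fy'],c['cy']],[0,0,1.]])
def proj(n,P):
    c=cal[n]; return cv2.projectPoints(np.asarray(P,float).reshape(-1,1,3),c['rvec'],c['tvec'],K(c),c['D'])[0].reshape(-1,2)
def back(n,uv,z):
    c=cal[n]; p=cv2.undistortPoints(np.array([[uv]],float),K(c),c['D'])[0,0]
    R=cv2.Rodrigues(c['rvec'])[0]; C=-R.T@c['tvec']; d=R.T@np.array([p[0],p[1],1]); return C+d*(z-C[2])/d[2]
def cyl(r,h,r2=None):
    a=np.linspace(0,2*np.pi,40,endpoint=False); r2=r2 or r
    return np.vstack([np.c_[r*np.cos(a),r*np.sin(a),0*a],np.c_[r2*np.cos(a),r2*np.sin(a),0*a+h]])
def box(x,y,h,cx=0,cy=0,z0=0): return np.array([[cx+sx*x/2,cy+sy*y/2,z] for sx in(-1,1) for sy in(-1,1) for z in(z0,h)])
S=8
def render(n,parts,x,y,yaw,z=2,off=(0,0),size=None):
    c,s=np.cos(yaw),np.sin(yaw); m=np.zeros(size,np.uint8)
    for P in parts:
        Q=np.c_[P[:,0]*c-P[:,1]*s+x,P[:,0]*s+P[:,1]*c+y,P[:,2]+z]
        uv=(proj(n,Q)-off+.5)*S-.5
        cv2.fillConvexPoly(m,cv2.convexHull(np.round(uv*16).astype(np.int32)),1,shift=4)
    return m
def fit(masks,parts,x0,useyaw,z=2):
    dat=[]
    for n,m in masks.items():
        ys,xs=np.nonzero(m); o=(max(xs.min()-12,0),max(ys.min()-12,0)); mm=m[o[1]:ys.max()+13,o[0]:xs.max()+13].astype(np.uint8)
        dat.append((n,o,np.kron(mm,np.ones((S,S),np.uint8))))
    def f(p):
        t=0
        for n,o,M in dat:
            r=render(n,parts,p[0],p[1],p[2]/200 if useyaw else 0,z,o,M.shape); t+=1-(r&M).sum()/(r|M).sum()
        return t/len(dat)
    best=None
    for y0 in ((-20,0,20) if useyaw else (0,)):
        p0=list(x0[:2])+([y0] if useyaw else [])
        r=minimize(f,p0,method='Nelder-Mead',options=dict(initial_simplex=np.array([p0]+[np.array(p0)+8*np.eye(len(p0))[i] for i in range(len(p0))]),xatol=.1,fatol=1e-4))
        if best is None or r.fun<best.fun: best=r
    p=list(best.x); 
    if useyaw:p[2]/=200
    return np.round(p,3),round(best.fun,3)
jar=[cyl(21.5,56)]
M=dict(resin=jar,hardener=jar,jar_black=jar,jar_grey=jar,solvent=[cyl(21,42),cyl(12,59)],cup=[cyl(22,28,23)],dish=[cyl(30,14)],
 scale=[box(140,105,26),box(80,80,33,20,0,0)],vise=[box(50,140,48),box(12,10,30,0,-75,18)])
E
cat > m.py <<'E'
from h import *
import pickle
out={}
ims={n:optics.camera(n) for n in("scene","top")}
for name in M:
    for n in("top","scene"):
        d=finder.silhouettes(name,n)
        out[name,n]=d
        for e in d:
            ys,xs=np.nonzero(e['mask']); print(name,n,round(e['score'],2),len(xs),round(xs.mean()),round(ys.mean()))
pickle.dump((out,ims),open('masks.pkl','wb'))
E
python3 m.py
```

```text
resin top 0.53 262 133 259
resin scene 0.61 1920 353 177
resin scene 0.57 360 399 129
hardener top 0.56 245 116 218
jar_black top 0.48 206 201 268
jar_black scene 0.59 379 332 142
jar_grey top 0.74 215 262 175
jar_grey scene 0.75 434 316 236
solvent top 0.45 172 263 258
solvent scene 0.78 281 277 170
cup top 0.49 235 392 249
cup scene 0.7 318 277 169
cup scene 0.66 329 143 220
dish top 0.9 359 401 212
dish top 0.81 348 391 176
dish top 0.8 647 443 206
dish top 0.73 777 434 246
dish scene 0.92 569 140 261
dish scene 0.92 682 164 296
dish scene 0.81 996 93 240
dish scene 0.72 1105 89 285
scale top 0.93 1903 201 226
scale scene 0.77 1956 353 177
scale scene 0.5 283 277 169
scale scene 0.41 566 140 261
vise scene 0.58 1579 232 225
```

```bash
cat > f.py <<'E'
from h import *
import pickle,sys
out,ims=pickle.load(open('masks.pkl','rb'))
px=dict(resin=((133,259),(399,129)),hardener=((116,218),(438,152)),jar_black=((201,268),(332,142)),jar_grey=((262,175),(316,236)),solvent=((263,258),(277,170)),cup=((392,249),(143,220)),dish=((401,212),(140,261)),scale=((201,226),(353,177)),vise=((325,215),(232,225)))
ov={n:ims[n].copy() for n in ims}
for name in M:
    mk={}
    for n,p in zip(("top","scene"),px[name]):
        for e in out[name,n]:
            ys,xs=np.nonzero(e['mask'])
            if np.hypot(xs.mean()-p[0],ys.mean()-p[1])<9: mk[n]=e['mask'];break
    x0=back("top",px[name][0],20)
    r=fit(mk,M[name],x0,name in('scale','vise')); each=[fit({n:mk[n]},M[name],x0,name in('scale','vise')) for n in mk] if len(mk)>1 else ''
    print(name,list(mk),r,each)
    for n in ov:
        p=list(r[0])+[0]
        m=render(n,M[name],p[0],p[1],p[2],2,(0,0),(420*S,560*S))
        big=ov[n] if ov[n].shape[0]>420 else cv2.resize(ov[n],None,fx=4,fy=4)
        cs,_=cv2.findContours(m[::2,::2],cv2.RETR_EXTERNAL,cv2.CHAIN_APPROX_NONE); cv2.drawContours(big,cs,-1,(255,0,255),1); ov[n]=big
for n in ov: cv2.imwrite(f'pics/ov_{n}.png',ov[n][...,::-1])
t=ov['top']; cv2.imwrite('pics/ovA.png',t[640:1140,400:1160][...,::-1]); cv2.imwrite('pics/ovB.png',t[640:1140,1100:1880][...,::-1])
t=ov['scene']; cv2.imwrite('pics/ovC.png',t[460:1040,1050:1850][...,::-1]);cv2.imwrite('pics/ovD.png',t[700:1280,300:1100][...,::-1])
E
python3 f.py
```

```text
resin ['top', 'scene'] (array([451.708, 360.566]), np.float64(0.091)) [(array([451.609, 361.335]), np.float64(0.096)), (array([452.313, 359.629]), np.float64(0.079))]
hardener ['top'] (array([566.499, 408.938]), np.float64(0.141)) 
jar_black ['top', 'scene'] (array([422.661, 171.177]), np.float64(0.108)) [(array([422.194, 171.191]), np.float64(0.155)), (array([422.807, 171.09 ]), np.float64(0.06))]
jar_grey ['top', 'scene'] (array([677.791,  -2.155]), np.float64(0.088)) [(array([677.752,  -2.174]), np.float64(0.091)), (array([678.552,  -2.184]), np.float64(0.084))]
solvent ['top', 'scene'] (array([448.555,  -2.36 ]), np.float64(0.149)) [(array([448.216,  -2.162]), np.float64(0.112)), (array([451.37,  -2.89]), np.float64(0.18))]
cup ['top', 'scene'] (array([ 465.292, -361.86 ]), np.float64(0.094)) [(array([ 465.258, -361.09 ]), np.float64(0.051)), (array([ 466.149, -363.476]), np.float64(0.102))]
dish ['top', 'scene'] (array([ 571.03, -396.34]), np.float64(0.094)) [(array([ 570.883, -394.371]), np.float64(0.094)), (array([ 571.031, -397.526]), np.float64(0.048))]
scale ['top', 'scene'] (array([5.41048e+02, 1.71139e+02, 5.20000e-02]), np.float64(0.056)) [(array([5.41021e+02, 1.70954e+02, 5.30000e-02]), np.float64(0.031)), (array([5.39761e+02, 1.71096e+02, 3.40000e-02]), np.float64(0.078))]
vise ['scene'] (array([ 5.66342e+02, -1.71681e+02, -8.00000e-02]), np.float64(0.117))
```

View pics/ovA.png

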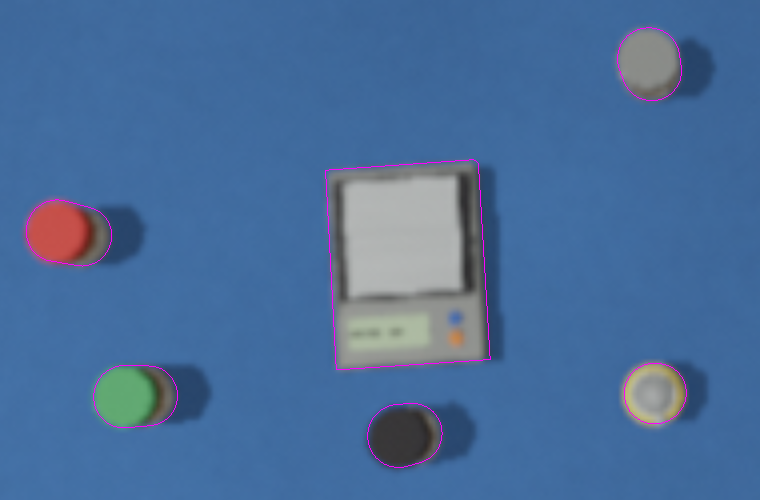

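View pics/ovB.png

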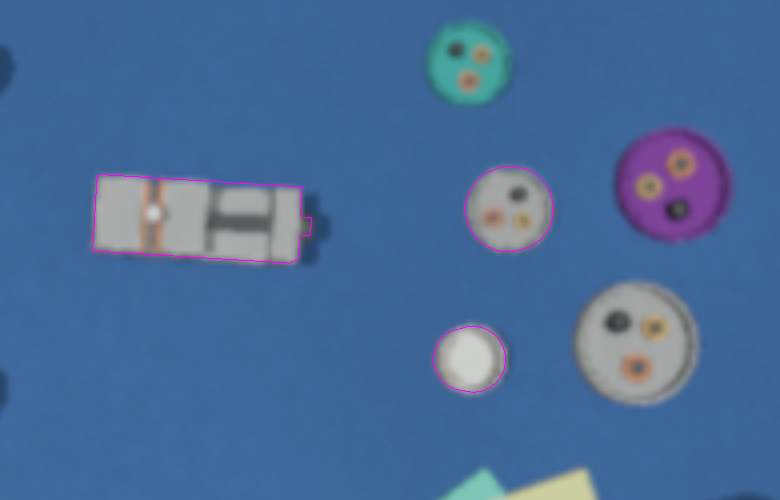

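View pics/ovD.png

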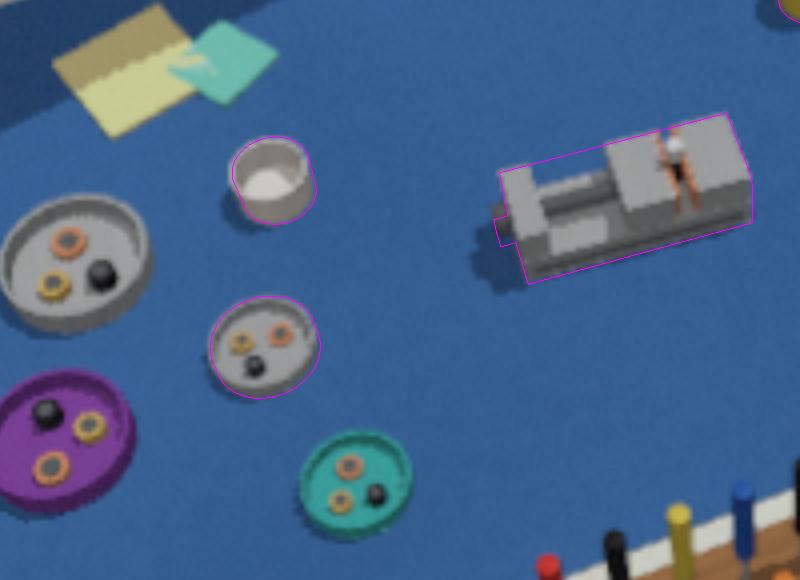

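Dish-like things in the top picture are turquoise (392,176), purple (443,206), large steel (434,246) and small steel (402,212). The small steel one is meant, and the crop plus the 60 mm fit confirm it. Of the jars, red (116,218) is the hardener, green (132,259) the resin, and black (201,269) and grey (262,176) stay. The only white cup is at (392,250) and the only yellow bottle at (263,258). I'll square the tool to the world and go above the cup.

```bash
python3 -m handwheel '[[[0,0,0],[0,0,0.1363],1],[[0,0,0],[0,0,0.1363],1],[[0,0,0],[0,0,0.1363],1],[[0.027,-0.0265,0.012],[0,0,0],1],[[0.027,-0.0265,0.012],[0,0,0],1],[[0.027,-0.0265,0.012],[0,0,0],1],[[0.027,-0.0265,0.012],[0,0,0],1],[[0.027,-0.0265,0.012],[0,0,0],1],[[0.027,-0.0265,0.012],[0,0,0],1],[[0.027,-0.0265,0.012],[0,0,0],1],[[0.028,-0.0265,0.012],[0,0,0],1],[[0,0,0],[0,0,0],1],[[0,0,0],[0,0,0],1]]'
```

```text
t: 2.4
eef_pos: [465.9, -361.1, 196.1]
eef_rot: [-3.142, -0.003, 0.0]
ft_force: [-1.4, -0.8, -0.2]
gripper_width: 95.3
```

```bash
python3 -m handwheel '[[[0,0,0.022],[0,0,0],1],[[0,0,0.022],[0,0,0],1],[[0,0,0.022],[0,0,0],1],[[0,0,0.022],[0,0,0],1],[[0,0,0.022],[0,0,0],1],[[0,0,0],[0,0,0],1],[[0,0,0],[0,0,0],-1],[[0,0,0],[0,0,0],-1],[[0,0,0],[0,0,0],-1],[[0,0,0],[0,0,0],-1],[[0,0,0],[0,0,0],-1],[[0,0,0],[0,0,0],-1],[[0,0,0],[0,0,0],-1],[[0,0,0],[0,0,0],-1],[[0,0,0],[0,0,0],-1],[[0,0,0],[0,0,0],-1]]'
python3 - <<'E'
from h import *
t=optics.camera("scene");cv2.imwrite('pics/s1.png',cv2.resize(t[120:320,40:300],None,fx=3,fy=3)[...,::-1])
E
```

```text
t: 4.0
eef_pos: [465.5, -361.5, 86.4]
eef_rot: [3.141, -0.0, 0.0]
ft_force: [-0.3, 1.1, 3.6]
gripper_width: 45.4
```

View pics/s1.png

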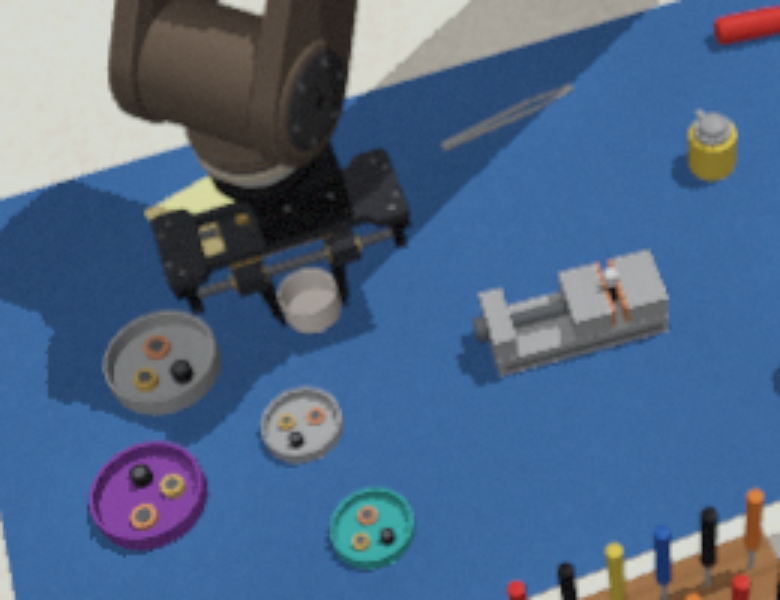

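The cup is held (45 mm, at crop 310,300). Now I lift it and carry it over the pan.

```bash
python3 -m handwheel '[[[0,0,-0.025],[0,0,0],-1],[[0,0,-0.03],[0,0,0],-1],[[0,0,-0.03],[0,0,0],-1],[[0,0,-0.025],[0,0,0],-1],[[0.006,-0.0335,0],[0,0,0],-1],[[0.006,-0.0335,0],[0,0,0],-1],[[0.006,-0.0335,0],[0,0,0],-1],[[0.006,-0.0335,0],[0,0,0],-1],[[0.006,-0.0335,0],[0,0,0],-1],[[0.006,-0.0335,0],[0,0,0],-1],[[0.006,-0.0335,0],[0,0,0],-1],[[0.006,-0.0335,0],[0,0,0],-1],[[0.006,-0.0335,0],[0,0,0],-1],[[0.006,-0.0335,0],[0,0,0],-1],[[0.006,-0.0335,0],[0,0,0],-1],[[0.006,-0.0335,0],[0,0,0],-1],[[0.006,-0.0335,0],[0,0,0],-1],[[0.006,-0.0335,0],[0,0,0],-1],[[0.006,-0.0335,0],[0,0,0],-1],[[0.005,-0.031,0],[0,0,0],-1]]'
python3 -m handwheel '[[[0,0,0],[0,0,0],-1],[[0,0,0],[0,0,0],-1],[[0,0,0],[0,0,0],-1]]'
```

```text
t: 6.05
eef_pos: [560.6, 173.5, 196.0]
eef_rot: [3.141, 0.0, -0.0]
ft_force: [0.3, -0.1, -1.0]
gripper_width: 44.9
t: 6.35
eef_pos: [560.3, 171.1, 196.0]
eef_rot: [3.141, -0.001, -0.001]
ft_force: [0.1, -0.1, -0.0]
gripper_width: 45.1
```

```bash
python3 -m handwheel '[[[0.001,-0.001,0.022],[0,0,0],-1],[[0,0,0.022],[0,0,0],-1],[[0,0,0.018],[0,0,0],-1],[[0,0,0.008],[0,0,0],-1],[[0,0,0.003],[0,0,0],-1],[[0,0,0.002],[0,0,0],-1],[[0,0,0],[0,0,0],-1],[[0,0,0],[0,0,0],-1]]'
```

```text
t: 7.15
eef_pos: [561.8, 172.9, 121.9]
eef_rot: [-3.142, 0.0, -0.002]
ft_force: [-0.2, 0.6, -0.1]
gripper_width: 45.4
```

```bash
python3 -m handwheel '[[[0,0,0.001],[0,0,0],-1],[[0,0,0.001],[0,0,0],-1],[[0,0,0],[0,0,0],-1]]'
```

```text
t: 7.45
eef_pos: [561.6, 173.0, 119.4]
eef_rot: [3.142, -0.0, 0.001]
ft_force: [-1.0, 0.8, 1.9]
gripper_width: 45.5
```

```bash
python3 -m handwheel '[[[0,0,0.001],[0,0,0],-1],[[0,0,0],[0,0,0],-1],[[0,0,0],[0,0,0],0],[[0,0,0],[0,0,0],0.3],[[0,0,0],[0,0,0],0.3],[[0,0,0],[0,0,0],0.3],[[0,0,0],[0,0,0],0.3]]'
```

```text
t: 8.15
eef_pos: [561.5, 173.0, 118.0]
eef_rot: [3.141, -0.0, -0.0]
ft_force: [-0.3, 1.2, -0.5]
gripper_width: 61.4
```

```bash
python3 -m handwheel '[[[0,0,-0.015],[0,0,0],0.3],[[0,0,-0.025],[0,0,0],0.3],[[0,0,-0.025],[0,0,0],0.3],[[0,0,-0.015],[0,0,0],1],[[-0.0161,0.025,0],[0,0,0],1],[[-0.0161,0.025,0],[0,0,0],1],[[-0.0161,0.025,0],[0,0,0],1],[[-0.0161,0.025,0],[0,0,0],1],[[-0.0161,0.025,0],[0,0,0],1],[[-0.0161,0.025,0],[0,0,0],1],[[-0.0161,0.025,0],[0,0,0],1],[[0,0,0],[0,0,0],1],[[0,0,0],[0,0,0],1]]'
python3 - <<'E'
from h import *
t=optics.camera("scene");cv2.imwrite('pics/s2.png',cv2.resize(t[90:290,230:490],None,fx=3,fy=3)[...,::-1])
E
```

```text
t: 9.45
eef_pos: [449.0, -2.3, 198.4]
eef_rot: [3.142, -0.002, 0.001]
ft_force: [0.6, 0.2, -0.2]
gripper_width: 95.4
```

View pics/s2.png

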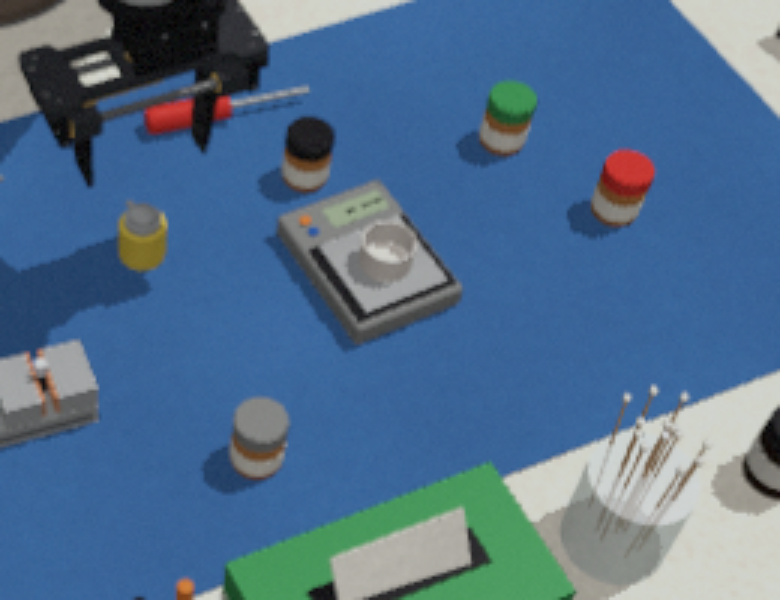

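The cup stands upright in the middle of the pan (crop 388,250). The open gripper is over the solvent, so I grip it by the yellow body.

```bash
python3 -m handwheel '[[[0,0,0.022],[0,0,0],1],[[0,0,0.022],[0,0,0],1],[[0,0,0.022],[0,0,0],1],[[0,0,0.022],[0,0,0],1],[[0,0,0.022],[0,0,0],1],[[0,0,0],[0,0,0],1],[[0,0,0],[0,0,0],-1],[[0,0,0],[0,0,0],-1],[[0,0,0],[0,0,0],-1],[[0,0,0],[0,0,0],-1],[[0,0,0],[0,0,0],-1],[[0,0,0],[0,0,0],-1],[[0,0,0],[0,0,0],-1],[[0,0,0],[0,0,0],-1],[[0,0,0],[0,0,0],-1],[[0,0,0],[0,0,0],-1]]'
```

```text
t: 11.1
eef_pos: [448.9, -2.1, 88.3]
eef_rot: [3.141, -0.0, 0.0]
ft_force: [-0.2, -0.6, 3.1]
gripper_width: 41.8
```

```bash
python3 -m handwheel '[[[0,0,-0.025],[0,0,0],-1],[[0,0,-0.025],[0,0,0],-1],[[0,0,-0.025],[0,0,0],-1],[[0,0,-0.025],[0,0,0],-1],[[0.0241,0.022,0],[0,0,0],-1],[[0.0241,0.022,0],[0,0,0],-1],[[0.0241,0.022,0],[0,0,0],-1],[[0.0241,0.022,0],[0,0,0],-1],[[0.0241,0.022,0],[0,0,0],-1],[[0.0241,0.022,0],[0,0,0],-1],[[0.0241,0.022,0],[0,0,0],-1],[[0.0241,0.022,0],[0,0,0],-1],[[0,0,0],[0,0,0],-1],[[0,0,0],[0,0,0],-1],[[0,0,0],[0,0,0],-1]]'
```

```text
t: 12.6
eef_pos: [640.9, -177.4, 187.9]
eef_rot: [-3.141, -0.0, 0.002]
ft_force: [-0.4, -0.1, -1.0]
gripper_width: 41.4
```

```bash
python3 -m handwheel '[[[0.001,0,0.025],[0,0,0],-1],[[0,0,0.025],[0,0,0],-1],[[0,0,0.025],[0,0,0],-1],[[0,0,0.014],[0,0,0],-1],[[0,0,0.006],[0,0,0],-1],[[0,0,0.002],[0,0,0],-1],[[0,0,0.001],[0,0,0],-1],[[0,0,0],[0,0,0],-1],[[0,0,0],[0,0,0],-1]]'
```

```text
t: 13.5
eef_pos: [642.9, -178.1, 91.0]
eef_rot: [3.141, -0.0, 0.002]
ft_force: [0.0, -0.7, 0.1]
gripper_width: 41.3
```

```bash
python3 -m handwheel '[[[0,0,0.001],[0,0,0],-1],[[0,0,0.0005],[0,0,0],-1],[[0,0,0],[0,0,0],-1]]'
```

```text
t: 13.8
eef_pos: [642.6, -178.1, 88.8]
eef_rot: [3.142, -0.0, 0.0]
ft_force: [1.0, 0.1, -0.2]
gripper_width: 41.5
```

```bash
python3 -m handwheel '[[[0,0,0.001],[0,0,0],-1],[[0,0,0],[0,0,0],-1],[[0,0,0],[0,0,0],0],[[0,0,0],[0,0,0],0.3],[[0,0,0],[0,0,0],0.3],[[0,0,0],[0,0,0],0.3],[[0,0,0],[0,0,0],0.3],[[0,0,-0.015],[0,0,0],0.3],[[0,0,-0.025],[0,0,0],0.3],[[0,0,-0.03],[0,0,0],0.3],[[0,0,-0.03],[0,0,0],0.6],[[0,0,0],[0,0,0],0.6]]'
python3 -m handwheel '[[[-0.009,0.0273,0],[0,0,0],0.6],[[-0.009,0.0273,0],[0,0,0],0.6],[[-0.009,0.0273,0],[0,0,0],0.6],[[-0.009,0.0273,0],[0,0,0],0.6],[[-0.009,0.0273,0],[0,0,0],0.6],[[-0.009,0.0273,0],[0,0,0],0.6],[[-0.009,0.0273,0],[0,0,0],0.6],[[-0.009,0.0273,0],[0,0,0],0.6],[[0,0,0],[0,0,0],0.6],[[0,0,0],[0,0,0],0.6],[[0,0,0],[0,0,0],0.6]]'
```

```text
t: 15.0
eef_pos: [643.9, -178.5, 193.1]
eef_rot: [3.139, 0.0, 0.011]
ft_force: [0.7, -0.4, -0.1]
gripper_width: 71.8
t: 16.1
eef_pos: [570.8, -395.5, 187.8]
eef_rot: [-3.141, -0.001, 0.0]
ft_force: [0.5, -0.1, 0.6]
gripper_width: 76.1
```

```bash
python3 -m handwheel '[[[0,0.0005,0.022],[0,0,0],0.6],[[0,0,0.022],[0,0,0],0.6],[[0,0,0.022],[0,0,0],0.6],[[0,0,0.022],[0,0,0],0.6],[[0,0,0.012],[0,0,0],0.6],[[0,0,0.004],[0,0,0],0.6],[[0,0,0],[0,0,0],0.6],[[0,0,0],[0,0,0],0.6]]'
```

```text
t: 16.9
eef_pos: [571.0, -397.0, 84.8]
eef_rot: [3.141, 0.0, 0.002]
ft_force: [0.6, 0.0, 0.3]
gripper_width: 75.9
```

```bash
python3 -m handwheel '[[[0,0,0.0005],[0,0,0],0.4],[[0,0,0],[0,0,0],0.3],[[0,0,0],[0,0,0],-1],[[0,0,0],[0,0,0],-1],[[0,0,0],[0,0,0],-1],[[0,0,0],[0,0,0],-1],[[0,0,0],[0,0,0],-1],[[0,0,0],[0,0,0],-1],[[0,0,0],[0,0,0],-1]]'
python3 - <<'E'
from h import *
t=optics.camera("scene");cv2.imwrite('pics/s3.png',cv2.resize(t[150:350,50:310],None,fx=3,fy=3)[...,::-1])
E
```

```text
t: 17.8
eef_pos: [570.7, -397.1, 83.7]
eef_rot: [3.141, -0.0, 0.001]
ft_force: [-1.2, 1.1, 5.3]
gripper_width: 58.6
```

View pics/s3.png

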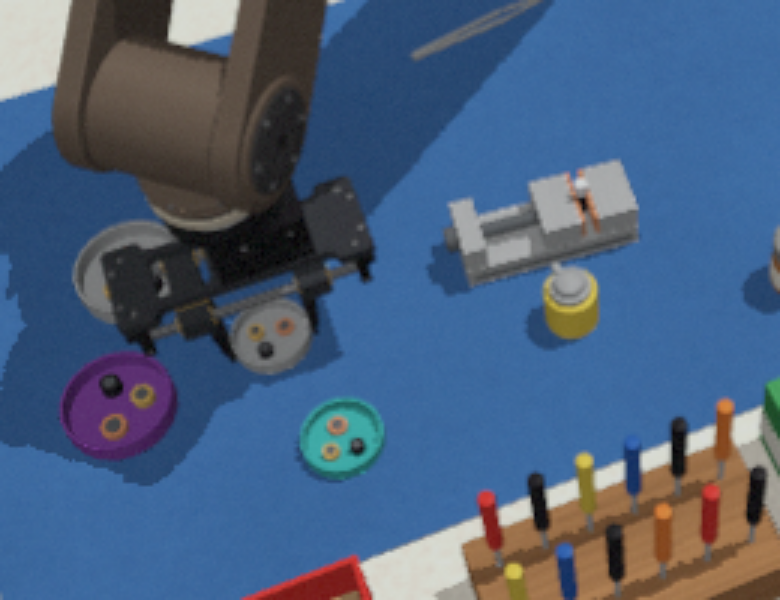

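The solvent stands behind the vise (crop 570,300) and the dish is gripped (crop 272,335). Next I lift it and carry it to the front of the vise.

```bash
python3 -m handwheel '[[[0,0,-0.01],[0,0,0],-1],[[0,0,-0.02],[0,0,0],-1],[[0,0,-0.025],[0,0,0],-1],[[0,0,-0.025],[0,0,0],-1],[[0,0,-0.02],[0,0,0],-1],[[-0.009,-0.0232,0],[0,0,0],-1],[[-0.009,-0.0232,0],[0,0,0],-1],[[-0.009,-0.0232,0],[0,0,0],-1],[[-0.009,-0.0232,0],[0,0,0],-1],[[-0.009,-0.0232,0],[0,0,0],-1],[[-0.009,-0.0232,0],[0,0,0],-1],[[-0.009,-0.0232,0],[0,0,0],-1],[[-0.009,-0.0232,0],[0,0,0],-1],[[-0.009,-0.0232,0],[0,0,0],-1],[[-0.009,-0.0232,0],[0,0,0],-1],[[0,0,0],[0,0,0],-1],[[0,0,0],[0,0,0],-1],[[0,0,0],[0,0,0],-1]]'
```

```text
t: 19.65
eef_pos: [481.1, -165.6, 183.5]
eef_rot: [3.141, -0.001, 0.001]
ft_force: [0.9, -0.1, -0.4]
gripper_width: 58.5
```

Now down 99 mm to the mat.

```bash
python3 -m handwheel '[[[0,-0.0005,0.025],[0,0,0],-1],[[0,0,0.025],[0,0,0],-1],[[0,0,0.025],[0,0,0],-1],[[0,0,0.014],[0,0,0],-1],[[0,0,0.006],[0,0,0],-1],[[0,0,0.003],[0,0,0],-1],[[0,0,0.001],[0,0,0],-1],[[0,0,0],[0,0,0],-1],[[0,0,0],[0,0,0],-1]]'
```

```text
t: 20.55
eef_pos: [480.8, -164.6, 84.8]
eef_rot: [3.141, -0.0, 0.002]
ft_force: [-0.0, -0.5, 0.1]
gripper_width: 58.5
```

```bash
python3 -m handwheel '[[[0,0,0.0008],[0,0,0],-1],[[0,0,0],[0,0,0],-1],[[0,0,0],[0,0,0],0.3],[[0,0,0],[0,0,0],0.4],[[0,0,0],[0,0,0],0.6],[[0,0,0],[0,0,0],0.6],[[0,0,0],[0,0,0],0.6],[[0,0,-0.015],[0,0,0],0.6],[[0,0,-0.03],[0,0,0],0.6],[[0,0,-0.035],[0,0,0],0.8],[[0,0,-0.035],[0,0,0],1]]'
python3 -m handwheel '[[[0.0045,-0.0302,0],[0,0,0],1],[[0.0045,-0.0302,0],[0,0,0],1],[[0.0045,-0.0302,0],[0,0,0],1],[[0.0045,-0.0302,0],[0,0,0],1],[[0.0045,-0.0302,0],[0,0,0],1],[[0.0045,-0.0302,0],[0,0,0],1],[[0.0045,-0.0302,0],[0,0,0],1],[[0.0045,-0.0302,0],[0,0,0],1],[[0.0045,-0.0302,0],[0,0,0],1],[[0.0045,-0.0302,0],[0,0,0],1],[[0.0045,-0.0302,0],[0,0,0],1],[[0.0045,-0.0302,0],[0,0,0],1],[[0.0045,-0.0302,0],[0,0,0],1],[[0.0045,-0.0302,0],[0,0,0],1],[[0.0045,-0.0302,0],[0,0,0],1],[[0.0045,-0.0302,0],[0,0,0],1],[[0.0045,-0.0302,0],[0,0,0],1],[[0.0045,-0.0302,0],[0,0,0],1],[[0.0045,-0.0302,0],[0,0,0],1],[[0,0,0],[0,0,0],1]]'
python3 -m handwheel '[[[0,0,0],[0,0,0],1],[[0,0,0],[0,0,0],1]]'
python3 - <<'E'
from h import *
t=optics.camera("scene");cv2.imwrite('pics/s4.png',cv2.resize(t[60:320,80:480],None,fx=2,fy=2)[...,::-1])
for n in("scene","top"):
    if n=="top": optics.camera(n)
    for e in finder.spot_in("hardener",n)[:3]: print(n,e)
E
```

```text
t: 21.65
eef_pos: [480.4, -164.3, 199.5]
eef_rot: [-3.141, 0.0, 0.001]
ft_force: [-0.3, 0.3, 0.2]
gripper_width: 86.8
t: 23.65
eef_pos: [565.9, 412.3, 197.8]
eef_rot: [-3.141, -0.004, -0.0]
ft_force: [0.2, -0.7, -0.9]
gripper_width: 94.9
t: 23.85
eef_pos: [566.0, 408.5, 198.2]
eef_rot: [3.141, -0.001, -0.001]
ft_force: [-1.4, -0.5, 0.6]
gripper_width: 95.3
scene {'position': [577.1, 401.1, 44.3], 'score': 0.89}
scene {'position': [577.4, -168.0, 41.2], 'score': 0.48}
top {'position': [533.7, 168.5, 30.1], 'score': 0.67}
```

View pics/s4.png

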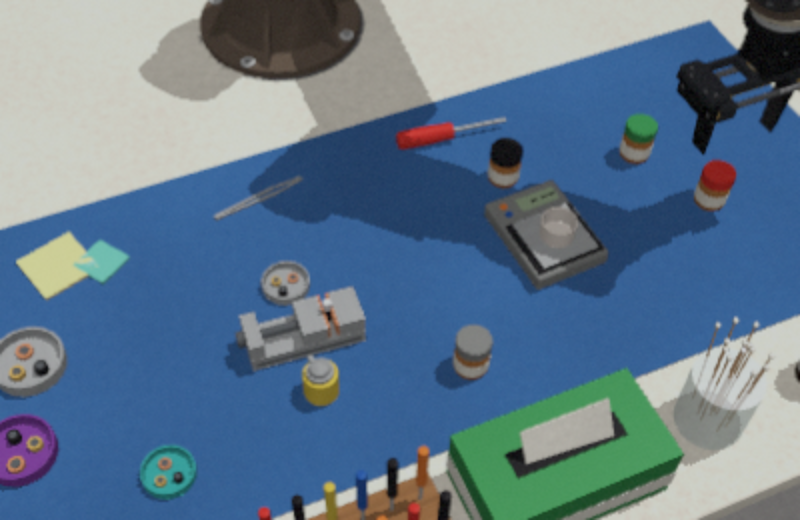

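The dish is in front of the vise with its parts in it and the solvent is behind. Next is the hardener, under the gripper.

```bash
python3 -m handwheel '[[[0,0,0.02],[0,0,0],1],[[0,0,0.02],[0,0,0],1],[[0,0,0.02],[0,0,0],1],[[0,0,0.02],[0,0,0],1],[[0,0,0.02],[0,0,0],1],[[0,0,0],[0,0,0],1],[[0,0,0],[0,0,0],-1],[[0,0,0],[0,0,0],-1],[[0,0,0],[0,0,0],-1],[[0,0,0],[0,0,0],-1],[[0,0,0],[0,0,0],-1],[[0,0,0],[0,0,0],-1],[[0,0,0],[0,0,0],-1],[[0,0,0],[0,0,0],-1],[[0,0,0],[0,0,0],-1],[[0,0,0],[0,0,0],-1]]'
```

```text
t: 25.65
eef_pos: [566.2, 409.3, 98.4]
eef_rot: [3.141, -0.0, -0.0]
ft_force: [-0.4, -0.3, 1.6]
gripper_width: 43.0
```

```bash
python3 -m handwheel '[[[0,0,-0.02],[0,0,0],-1],[[0,0,-0.03],[0,0,0],-1],[[0,0,-0.03],[0,0,0],-1],[[0,0,-0.03],[0,0,0],-1],[[0,0.0284,0],[0,0,0],-1],[[0,0.0284,0],[0,0,0],-1],[[0,0.0284,0],[0,0,0],-1],[[0,0.0284,0],[0,0,0],-1],[[0,0.0284,0],[0,0,0],-1],[[0,0.0284,0],[0,0,0],-1],[[0,0.0284,0],[0,0,0],-1],[[0,0.0284,0],[0,0,0],-1],[[0,0.0284,0],[0,0,0],-1],[[0,0.0284,0],[0,0,0],-1],[[0,0.0284,0],[0,0,0],-1],[[0,0.0284,0],[0,0,0],-1],[[0,0,0],[0,0,0],-1],[[0,0,0],[0,0,0],-1],[[0,0,0],[0,0,0],-1]]'

```

```text
t: 27.55
eef_pos: [566.1, 69.3, 208.4]
eef_rot: [-3.142, -0.001, 0.0]
ft_force: [0.1, 0.7, -0.8]
gripper_width: 42.4
```

```bash
python3 -m handwheel '[[[0,0.001,0.025],[0,0,0],-1],[[0,0,0.025],[0,0,0],-1],[[0,0,0.025],[0,0,0],-1],[[0,0,0.02],[0,0,0],-1],[[0,0,0.01],[0,0,0],-1],[[0,0,0.003],[0,0,0],-1],[[0,0,0.001],[0,0,0],-1],[[0,0,0],[0,0,0],-1],[[0,0,0],[0,0,0],-1]]'
```

```text
t: 28.45
eef_pos: [566.4, 67.6, 100.2]
eef_rot: [3.142, -0.0, 0.002]
ft_force: [-0.6, -0.7, -0.1]
gripper_width: 42.7
```

```bash
python3 -m handwheel '[[[0,0,0.001],[0,0,0],-1],[[0,0,0.0005],[0,0,0],-1],[[0,0,0],[0,0,0],-1],[[0,0,0],[0,0,0],0],[[0,0,0],[0,0,0],0.2],[[0,0,0],[0,0,0],0.2],[[0,0,0],[0,0,0],0.2],[[0,0,0],[0,0,0],0.2],[[0,0,-0.015],[0,0,0],0.2],[[0,0,-0.03],[0,0,0],0.2],[[0,0,-0.035],[0,0,0],0.2],[[0,0,-0.03],[0,0,0],1]]'
python3 -m handwheel '[[[-0.0115,-0.0293,0],[0,0,0],1],[[-0.0115,-0.0293,0],[0,0,0],1],[[-0.0115,-0.0293,0],[0,0,0],1],[[-0.0115,-0.0293,0],[0,0,0],1],[[-0.0115,-0.0293,0],[0,0,0],1],[[-0.0115,-0.0293,0],[0,0,0],1],[[-0.0115,-0.0293,0],[0,0,0],1],[[-0.0115,-0.0293,0],[0,0,0],1],[[-0.0115,-0.0293,0],[0,0,0],1],[[-0.0115,-0.0293,0],[0,0,0],1],[[0,0,0],[0,0,0],1],[[0,0,0],[0,0,0],1],[[0,0,0],[0,0,0],1]]'
```

```text
t: 29.65
eef_pos: [566.1, 67.5, 209.4]
eef_rot: [3.141, -0.0, 0.0]
ft_force: [0.5, 0.4, 0.2]
gripper_width: 61.0
t: 30.95
eef_pos: [451.4, 359.8, 207.8]
eef_rot: [3.141, -0.001, -0.0]
ft_force: [0.1, -0.5, 0.9]
gripper_width: 95.1
```

```bash
python3 -m handwheel '[[[0,0,0.02],[0,0,0],1],[[0,0,0.025],[0,0,0],1],[[0,0,0.025],[0,0,0],1],[[0,0,0.025],[0,0,0],1],[[0,0,0.015],[0,0,0],1],[[0,0,0],[0,0,0],1],[[0,0,0],[0,0,0],-1],[[0,0,0],[0,0,0],-1],[[0,0,0],[0,0,0],-1],[[0,0,0],[0,0,0],-1],[[0,0,0],[0,0,0],-1],[[0,0,0],[0,0,0],-1],[[0,0,0],[0,0,0],-1],[[0,0,0],[0,0,0],-1],[[0,0,0],[0,0,0],-1],[[0,0,0],[0,0,0],-1]]'
```

```text
t: 32.55
eef_pos: [451.2, 360.6, 97.9]
eef_rot: [3.142, -0.0, 0.0]
ft_force: [-1.1, -0.5, 1.8]
gripper_width: 42.4
```

```bash
python3 -m handwheel '[[[0,0,-0.02],[0,0,0],-1],[[0,0,-0.03],[0,0,0],-1],[[0,0,-0.03],[0,0,0],-1],[[0,0,-0.01],[0,0,0],-1],[[0.0209,0.0169,0],[0,0,0],-1],[[0.0209,0.0169,0],[0,0,0],-1],[[0.0209,0.0169,0],[0,0,0],-1],[[0.0209,0.0169,0],[0,0,0],-1],[[0.0209,0.0169,0],[0,0,0],-1],[[0,0,0],[0,0,0],-1],[[0,0,0],[0,0,0],-1],[[0,0,0],[0,0,0],-1]]'
python3 -m handwheel '[[[0,0,0.025],[0,0,0],-1],[[0,0,0.025],[0,0,0],-1],[[0,0,0.025],[0,0,0],-1],[[0,0,0.01],[0,0,0],-1],[[0,0,0.003],[0,0,0],-1],[[0,0,0.001],[0,0,0],-1],[[0,0,0],[0,0,0],-1],[[0,0,0],[0,0,0],-1]]'
```

```text
t: 33.75
eef_pos: [554.9, 276.5, 187.4]
eef_rot: [3.141, 0.001, -0.002]
ft_force: [-0.1, 0.3, 0.0]
gripper_width: 42.8
t: 34.55
eef_pos: [555.9, 276.2, 99.9]
eef_rot: [-3.141, 0.0, -0.002]
ft_force: [-0.3, -0.3, -1.5]
gripper_width: 42.8
```

Release, rise, and move the arm aside toward the rear left so it doesn't block the check picture.

```bash
python3 -m handwheel '[[[0,0,0.001],[0,0,0],-1],[[0,0,0.0005],[0,0,0],-1],[[0,0,0],[0,0,0],-1],[[0,0,0],[0,0,0],0],[[0,0,0],[0,0,0],0.2],[[0,0,0],[0,0,0],0.2],[[0,0,0],[0,0,0],0.2],[[0,0,0],[0,0,0],0.2],[[0,0,-0.015],[0,0,0],0.2],[[0,0,-0.03],[0,0,0],0.2],[[0,0,-0.035],[0,0,0],0.2],[[0,0,-0.04],[0,0,0],0.2]]'
python3 -m handwheel '[[[-0.02,-0.035,-0.01],[0,0,0],0.2],[[-0.02,-0.035,-0.01],[0,0,0],0.2],[[-0.02,-0.035,-0.01],[0,0,0],0.2],[[-0.02,-0.035,-0.01],[0,0,0],0.2],[[-0.02,-0.035,-0.01],[0,0,0],0.2],[[-0.02,-0.035,-0.01],[0,0,0],0.2],[[-0.02,-0.035,0],[0,0,0],0.2],[[-0.02,-0.035,0],[0,0,0],0.2],[[-0.02,-0.035,0],[0,0,0],0.2],[[0,0,0],[0,0,0],0.2],[[0,0,0],[0,0,0],0.2],[[0,0,0],[0,0,0],0.2]]'
python3 m.py
```

```text
t: 35.75
eef_pos: [555.3, 275.9, 219.2]
eef_rot: [3.141, -0.0, -0.001]
ft_force: [1.3, -0.1, -0.8]
gripper_width: 57.0
t: 36.95
eef_pos: [376.1, 590.4, 278.0]
eef_rot: [3.142, -0.001, 0.0]
ft_force: [0.2, -0.2, -0.1]
gripper_width: 57.0
resin top 0.59 231 163 220
resin scene 0.92 399 392 165
hardener top 0.75 214 198 217
hardener top 0.46 218 237 216
hardener top 0.44 1025 325 215
hardener scene 0.92 380 321 192
jar_black top 0.8 244 201 269
jar_black scene 0.61 361 332 142
jar_grey top 0.65 234 262 175
jar_grey scene 0.61 430 316 236
solvent top 0.69 176 326 187
solvent scene 0.58 403 240 251
cup top 0.63 232 198 217
cup scene 0.55 331 359 174
cup scene 0.2 1602 352 177
dish top 0.92 367 391 176
dish top 0.87 625 443 206
dish top 0.79 738 433 246
dish top 0.55 365 321 245
dish scene 0.73 624 164 296
dish scene 0.73 1069 89 285
dish scene 0.68 400 222 201
dish scene 0.63 1060 94 241
scale top 0.96 1702 202 227
scale top 0.68 262 163 220
scale scene 0.68 1770 352 178
scale scene 0.28 384 392 165
vise top 0.78 994 324 215
vise scene 0.91 1580 232 225
```

```bash
cat > f2.py <<'E'
from h import *
import pickle
out,ims=pickle.load(open('masks.pkl','rb'))
px=dict(resin=((163,220),(392,165)),hardener=((237,216),(321,192)),jar_black=((201,268),(332,142)),jar_grey=((262,175),(316,236)),solvent=((326,187),(240,251)),cup=((198,217),(359,174)),dish=((321,245),(222,201)),scale=((201,226),(353,177)),vise=((325,215),(232,225)))
ov={n:cv2.resize(ims[n],None,fx=4,fy=4) for n in ims}; R={}
for name in M:
    mk={}
    for n,p in zip(("top","scene"),px[name]):
        for e in out[name,n]:
            ys,xs=np.nonzero(e['mask'])
            if np.hypot(xs.mean()-p[0],ys.mean()-p[1])<9 and not(name=='hardener' and n=='top' and xs.mean()<210): mk[n]=e['mask'];break
    yw=name in('scale','vise'); z=35 if name=='cup' else 2
    x0=back("top",px[name][0],z+20)
    r=fit(mk,M[name],x0,yw,z); R[name]=r[0]
    print(name,r,[fit({n:mk[n]},M[name],x0,yw,z) for n in mk])
    for n in ov:
        p=list(r[0])+[0]
        m=render(n,M[name],p[0],p[1],p[2],z,(0,0),(420*S,560*S))
        cs,_=cv2.findContours(m[::2,::2],cv2.RETR_EXTERNAL,cv2.CHAIN_APPROX_NONE); cv2.drawContours(ov[n],cs,-1,(255,0,255),1)
def rel(a,b):
    d=R[a]-R[b][:2]; c,s=np.cos(R[b][2]),np.sin(R[b][2]); return np.round([c*d[0]+s*d[1],-s*d[0]+c*d[1]],1)
for a,b in(('cup','scale'),('resin','scale'),('hardener','scale'),('solvent','vise'),('dish','vise')): print(a,rel(a,b))
cv2.imwrite('pics/zT.png',ov['top'][640:1140,580:1380][...,::-1]); cv2.imwrite('pics/zS.png',ov['scene'][540:1120,840:1640][...,::-1])
E
python3 f2.py
```

```text
resin (array([557.368, 275.242]), np.float64(0.094)) [(array([557.022, 274.857]), np.float64(0.125)), (array([557.505, 275.393]), np.float64(0.059))]
hardener (array([566.073,  67.579]), np.float64(0.089)) [(array([566.314,  67.802]), np.float64(0.065)), (array([566.284,  67.122]), np.float64(0.112))]
jar_black (array([421.765, 171.338]), np.float64(0.073)) [(array([421.372, 171.258]), np.float64(0.057)), (array([422.729, 171.189]), np.float64(0.081))]
jar_grey (array([677.899,  -1.535]), np.float64(0.07)) [(array([678.296,  -1.336]), np.float64(0.049)), (array([678.347,  -1.942]), np.float64(0.089))]
solvent (array([ 643.18 , -179.175]), np.float64(0.13)) [(array([ 641.556, -179.773]), np.float64(0.17)), (array([ 643.991, -179.203]), np.float64(0.079))]
cup (array([562.578, 172.821]), np.float64(0.064)) [(array([562.64 , 172.958]), np.float64(0.061)), (array([562.434, 172.575]), np.float64(0.065))]
dish (array([ 481.578, -165.316]), np.float64(0.074)) [(array([ 481.523, -165.171]), np.float64(0.044)), (array([ 481.322, -166.305]), np.float64(0.101))]
scale (array([5.40926e+02, 1.70953e+02, 4.70000e-02]), np.float64(0.155)) [(array([5.41076e+02, 1.71184e+02, 4.60000e-02]), np.float64(0.136)), (array([5.40681e+02, 1.70566e+02, 4.20000e-02]), np.float64(0.173))]
vise (array([ 5.65844e+02, -1.71906e+02, -8.80000e-02]), np.float64(0.091)) [(array([ 5.65487e+02, -1.72108e+02, -8.80000e-02]), np.float64(0.053)), (array([ 5.66901e+02, -1.71934e+02, -8.50000e-02]), np.float64(0.122))]
cup [21.7  0.8]
resin [ 21.3 103.4]
hardener [  20.3 -104.4]
solvent [77.7 -0.4]
dish [-84.5  -0.8]
```

View pics/zT.png

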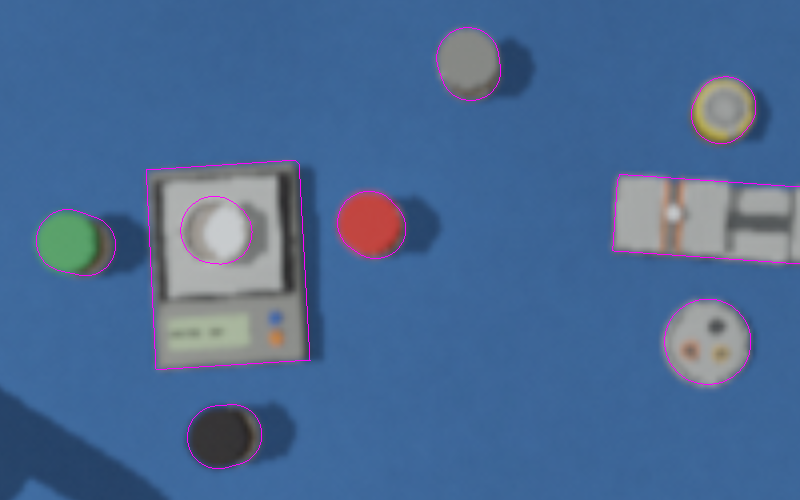

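View pics/zS.png

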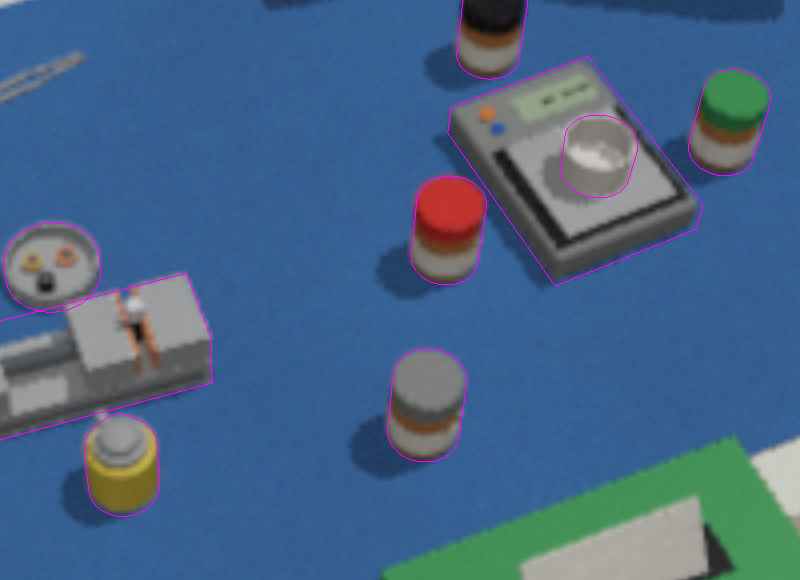

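In both pictures everything is upright and released, and the outlines match the things. All five are within about 2 mm of their targets and the bystander jars are unmoved. I'm handing in.

```bash
python3 -c "
from bench import manip; print(manip.finish_job())"
```

```text
the job is handed in; nothing more can be done
None
```

The bench is set out and handed in at about 38 s of the 144 s. The cup is on the pan, the resin and hardener are left and right of the scale, the solvent is behind the vise, and the small steel dish is in front of it with its parts still in it.

The last two-camera fit put the things here, in the scale's and vise's own axes:

| Thing | Measured x, y (mm) | Wanted (mm) |
|---|---|---|
| Cup (scale) | 21.7, 0.8 | 20, 0 |
| Resin (scale) | 21.3, 103.4 | 20, 104 |
| Hardener (scale) | 20.3, -104.4 | 20, -104 |
| Solvent (vise) | 77.7, -0.4 | 76, 0 |
| Dish (vise) | -84.5, -0.8 | -85, 0 |

- **Other checks:** everything looked upright in both pictures. The black and grey jars measured within 1 mm of their starting positions, and the gripper was clear of everything.
- **What disagreed:** the networks gave some false reports. In the last top picture, for example, the best hit for the hardener was the cup. I set these aside by pixel position. The two cameras otherwise agreed within about 2.5 mm.

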